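Seat the T-handle key left standing high in its keyed stand

ROBOT

A 6-joint arm with a two-finger parallel gripper is mounted at the origin on the work surface. World frame = base frame: x ahead of the robot, y to its left, z up, the work surface at z = 0. Lengths are in m, angles in rad, forces in N, time in s.
With the tool pointing down it reaches from about 0.3 to 0.85 m from the base axis. Payload 4.2 kg.
Tool frame: the origin (TCP) lies between the finger pads; the fingertips stand 17 mm ahead of it and the grasp point (between the pads) lies 2 mm behind it (robot.tip_reach is the distance from the TCP to the fingertips, in m); z points along the fingers, y is the line along which they close (so a half turn about z gives the same grasp; the last joint's range is limited). The gripper opens to 91 mm and grips with 3 to 60 N. Pads are 32 mm wide; open, the fingers measure 118 mm over their backs; the gripper's body (76 mm by 178 mm) begins 60 mm behind the grasp point.
Start: joints at [1.236, 0.32, 1.565, -0, 1.257, -0.02], TCP at [0.178, 0.547, 0.231] pointing down, gripper open.
Joint ranges: [-3.11, 3.11], [-0.84, 2.01], [0.21, 2.61], [-1.34, 4.49], [0.05, 2.63], [-2.56, 2.56]. Speed limits (rad/s): [2.57, 2.57, 3.14, 3.14, 3.14, 3.14].

INTERFACE

Orientations are given as a unit quaternion [x, y, z, w].
In Python, from cell import sensors, get_image, finish_job, robot gives the robot as it stands. The module is installed in compiled form; this text tells all that it offers.
- The arm moves only by the tool carry_out, never from a script. Its argument "increments" is a list of rows, each an object with "rotation": the turn, a rotation vector about the world's x, y, z in degrees, a list of three; "slide": the shift along the world's x, y, z in m, a list of three; "jaw": the finger opening in m, from 0 to 0.0912. A call has exactly 5 rows; each row is the pose to reach, as a shift and turn from the pose commanded when the call began; what a row does not reach only later rows make up. A row lasts 1/10 s, in which the tool goes at most 50 mm and 8.59 degrees, less where a joint would pass 70% of its speed; a pose out of reach is approached as far as the arm can. A call with a gripper value outside its range is refused whole. The fingers move at their own pace and stop on an object; "squeeze" is the grip in N (left out, the last holds). Time passes only in rows, so rows that repeat a pose let the fingers close, or fill a call up. It gives the time, the measured TCP pose, the force, the opening and the grip force at its end, in the units of the state.
- sensors.state(): the state, without advancing time (a new reading comes with each control period).
- get_image(name): name is "scene" or "top"; returns a dict with "image" (384x512x3 uint8, blue, green, red), "z_map" (384x512 float32, m along the optical axis (not along the pixel's ray), 0 where there is no reading), "fx", "fy", "cx", "cy" (pixels), "k1" (the pictures are not rectified: a ray, as slopes to the right and down, at radius r is drawn at 1 + k1 r^2 times it, then the intrinsics apply), "R" (3x3) and "t" (3): a world point X has camera coordinates R X + t. Camera axes: x right, y down, z forward; pixel columns grow to the right and rows downward; lengths in m; the calibration is good to about 2 mm. A picture is of the moment at which its call begins.
- finish_job(): hands the job in; it is judged then, once.
The state is a dict: "clock": time; "joint_positions": joint angles; "qd": joint speeds; "joint_efforts": joint torques, N m; "tool_pos": TCP position; "tool_rot": TCP orientation; "contact_force": force on the tool from outside, world axes, zero at the start; "ft_torque": the same for the moment, N m; "finger_gap": opening from 0.0 (shut) to 1.0 (fully open); "gripper_force": force on a finger pad.
Only numpy, scipy, OpenCV 4.12 (cv2) and the standard library are available. Lean on these libraries where they do the work, as an engineer would, in place of code of your own. Each camera call takes 0.05 s, during which the arm holds its last target. There are 200 camera calls.

TASK

Of the three steel T-handle keys in the stand on the tool-sale table, one stands higher than the others with its handle crosswise: its blade rests across its slot. Take hold of that key's handle and, without pulling the key up out of its collar, turn it until it drops fully home, with its handle in line with the slot like the others. Let go of it, and leave the other two keys as they are.

Things in the scene. Friction and masses are not known exactly. Their poses are not given: they have to be found in the camera images.
- key_grip (a point): Centre of the crossbar of the steel T-handle key that stands high, in any collar; x along the bar, z up. Bar 84 mm long (x), 16 wide, 18 high. Below this point: shank 16 mm thick, a 34 mm barrel from 43 to 103 mm, then a flat blade parallel to the bar, 30 x 9 x 22 mm, tip at 125 mm. 0.3 kg. Starts 157 mm above the table, turned 45 to 90 degrees either way from the slot; home is 22 mm lower.
- stand: Fixed grey block 100 (x) x 360 (y) x 32 mm; origin: centre of its underside, on the table. Three round collars at y = -120, 0, 120 mm, 52 mm outside, 38 inside, tops 77 mm up; a key turns freely in them. Under each, in the block, a slot along the stand's x, 36 x 14 mm, 24 deep; pale lines beside the collar show its direction. A blade within 9 degrees of it drops in.
- spare_a_grip (a point): Centre of the crossbar of another key, same shape and axes, already home in one of the collars: this point 135 mm above the table, bar along the stand's x axis. To be left alone.
- spare_b_grip (a point): The same point on the third key, already home in the remaining collar. To be left alone.
Mind the look-alikes: they are no part of the job. What is shaped like the part that bears key_grip but yellow is not meant.

How it is judged:
On the way:
1. the high key's handle is held while it still stands high (contact force between the fingers and key above 1 N and z of key_grip in the frame of stand above 0.15 m), for 0.2 s.
At the end, for the whole second after the job is handed in: The high key is fully home in the collar it started in (handle centre 135 mm, within 5 mm, above the stand's underside), upright within 7 degrees, its crossbar within 14 degrees of the stand's slot direction, at rest and released; the other two keys are within 20 mm of where they began (z of key_grip in the frame of stand between 0.13 and 0.14 m and angle between the x axis of key_grip and the x axis of stand, either way round below 0.25 rad and angle between key_grip's own z axis and vertical below 0.12 rad and distance of key_grip from where it was at the start of the episode below 0.04 m and linear speed of key below 0.02 m/s and distance of each of spare_a_grip, spare_b_grip from where it was at the start of the episode below 0.02 m); the robot touches nothing.
It fails at once if the key is pulled up by more than 20 mm, out of its collar (z of key_grip in the frame of stand above 0.177 m).
It fails at once if another key is pulled or pushed by more than 20 mm (distance of any of spare_a_grip, spare_b_grip from where it was at the start of the episode above 0.02 m).
It also fails if it takes over 32 s, if anything falls off the work surface, if the arm or the gripper's body presses on something with over 40 N, if the wrist force passes 120 N, or if a joint passes its speed limit or range.

## Working session

There is one attempt and no reset: what is moved stays moved. The work goes in short steps, Python scripts to look and compute and a tool call to move; the robot and the scene stay as the last step left them, time stands still between calls to the robot, and variables do not carry over. Pictures are saved under pics/ and viewed, at most 10 in all, crops included, and the job is handed in when it is done.

Besides the shell and the picture viewer there is one more tool, called as a command line: name --argument value ..., lists and objects as JSON in quotes. carry_out: Moves the arm, as the interface text tells. Its arguments: {"type":"object","properties":{"increments":{"type":"array"},"squeeze":{"type":"number"}},"required":["increments"]}

```bash
mkdir -p pics; cat > h.py <<'E'
import numpy as np, cv2
from cell import sensors, get_image, finish_job, robot
def world(d, u, v, zc=None):
    """pixels (+depth from z_map) -> world points"""
    K=np.array([[d["fx"],0,d["cx"]],[0,d["fy"],d["cy"]],[0,0,1.]])
    p=cv2.undistortPoints(np.stack([u,v],-1).reshape(-1,1,2).astype(float),K,np.array([d["k1"],0,0,0,0.]))[:,0]
    ray=np.c_[p,np.ones(len(p))]
    R=np.array(d["R"]);t=np.array(d["t"])
    return ((ray*np.asarray(zc).reshape(-1,1))-t)@R
def cloud(d):
    v,u=np.mgrid[:384,:512]
    return world(d,u.ravel(),v.ravel(),d["z_map"].ravel()).reshape(384,512,3)
E
python3 - <<'E'
from h import *
a=get_image("scene");b=get_image("top")
for n,d in(("scene",a),("top",b)):
    cv2.imwrite(f"pics/{n}0.png",d["image"]); np.savez(f"{n}0.npz",**d)
    print(n,d["fx"],d["k1"],(-np.array(d["R"]).T@d["t"]).round(3))
    P=cloud(d); m=(d["z_map"]>0)&(P[...,2]>.12)&(P[...,2]<.18)
    k,l,s,c=cv2.connectedComponentsWithStats(m.astype(np.uint8))
    for i in range(1,k):
        if s[i,4]>30: print(s[i],np.median(P[l==i],0).round(3),P[l==i][:,2].max().round(3),np.median(d["image"][l==i],0))
s=sensors.state();print(s["clock"],s["tool_pos"],s["tool_rot"],s["contact_force"])
E
```

```text
scene 416.8195664021173 -0.05113229440484474 [ 0.937 -0.141  0.617]
[ 122    0   67   61 1737] [ 0.08  -0.013  0.154] 0.18 [15. 14. 14.]
[326 129  35  30 416] [0.499 0.211 0.134] 0.138 [ 38.  159.5 194.5]
[245 130  42  27 490] [0.447 0.087 0.133] 0.138 [ 36.5 150.5 183. ]
[170 139  37  32 461] [ 0.426 -0.045  0.134] 0.138 [ 38. 157. 193.]
[ 89 172  38  44 616] [ 0.461 -0.186  0.134] 0.138 [ 36.  152.5 190. ]
[276 177  55  33 853] [0.591 0.083 0.164] 0.17 [101. 110. 110.]
[214 205  36  48 654] [ 0.605 -0.034  0.144] 0.148 [133.5 142.  142. ]
[137 236  29  54 675] [ 0.617 -0.152  0.145] 0.147 [136. 144. 146.]
top 358.12590373988104 0.026013089652172555 [0.405 0.028 0.762]
[332 129  16  45 446] [ 0.608 -0.149  0.143] 0.147 [111.  119.  120.5]
[267 138  17  45 413] [ 0.596 -0.032  0.143] 0.148 [114. 120. 122.]
[184 160  49  16 504] [0.583 0.086 0.164] 0.168 [114. 121. 123.]
[115 212  47  25 470] [0.491 0.214 0.132] 0.137 [ 60. 136. 153.]
[347 218  37  39 483] [ 0.451 -0.182  0.133] 0.137 [ 62. 137. 153.]
[274 238  28  47 460] [ 0.416 -0.043  0.133] 0.137 [ 63. 140. 154.]
[187 240  47  22 461] [0.44  0.09  0.133] 0.137 [ 63. 139. 154.]
0.1 [0.17790471 0.54634809 0.23019626] [ 1.56761917e-01  9.87636099e-01 -7.86911257e-04 -1.34777115e-04] [-0.63794408  0.48880741 -0.50485543]
```

```bash
python3 -c "
import cv2,numpy as np
a=cv2.imread('pics/scene0.png');b=cv2.imread('pics/top0.png')
cv2.imwrite('pics/both.png',cv2.resize(np.vstack([a,b]),(400,600)))"
```

```text
(no output)
```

View pics/top0.png

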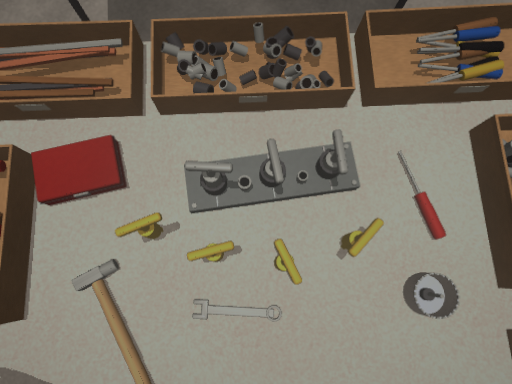

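View pics/scene0.png

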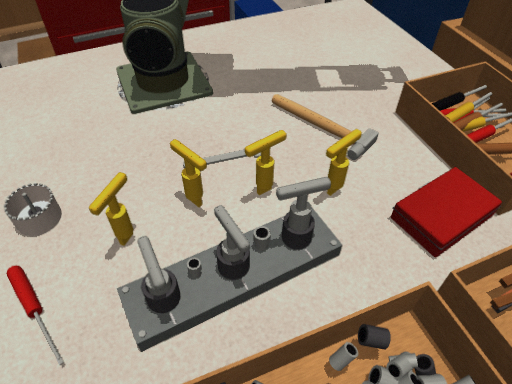

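Three steel keys appear in the top view: (208,167), (275,160) and (340,151). The first fits: its bar top is about 0.166 m up, against 0.144 m for the others, and it lies crosswise to the pale lines. The four yellow keys at (139,224), (210,251), (287,261) and (366,237) are look-alikes. Next I'll get a confirming crop and the bar angles.

```bash
python3 - <<'E'
from h import *
b=dict(np.load("top0.npz"));a=dict(np.load("scene0.npz"))
cv2.imwrite("pics/crop.png",cv2.resize(b["image"][120:220,170:370],(800,400),interpolation=cv2.INTER_CUBIC))
K=None
for n,d,boxes in(("top",b,[(184,160,49,16),(267,138,17,45),(332,129,16,45)]),("scene",a,[(276,177,55,33),(214,205,36,48),(137,236,29,54)])):
    P=cloud(d)
    for i,(x,y,w,h) in enumerate(boxes):
        Q=P[y-3:y+h+3,x-3:x+w+3].reshape(-1,3); zt=.157 if i==0 else .135
        Q=Q[(Q[:,2]>zt+.004)&(Q[:,2]<zt+.013)]
        (cx,cy),(w_,h_),an=cv2.minAreaRect(Q[:,:2].astype(np.float32))
        e=np.linalg.svd(Q[:,:2]-Q[:,:2].mean(0),full_matrices=False)[2][0]
        print(n,i,len(Q),"centre",round(cx,4),round(cy,4),"size",round(w_,3),round(h_,3),"bar yaw",round(np.degrees(np.arctan2(e[1],e[0]))%180,1),"ztop",Q[:,2].max().round(3))
E
```

```text
top 0 398 centre 0.5853 0.0868 size 0.081 0.016 bar yaw 84.3 ztop 0.168
top 1 372 centre 0.5972 -0.0324 size 0.082 0.016 bar yaw 8.9 ztop 0.148
top 2 367 centre 0.6096 -0.1511 size 0.082 0.016 bar yaw 3.5 ztop 0.147
scene 0 523 centre 0.5869 0.0859 size 0.084 0.016 bar yaw 84.2 ztop 0.17
scene 1 548 centre 0.599 -0.0331 size 0.083 0.016 bar yaw 8.9 ztop 0.148
scene 2 639 centre 0.6111 -0.1527 size 0.083 0.016 bar yaw 3.4 ztop 0.147
```

View pics/crop.png

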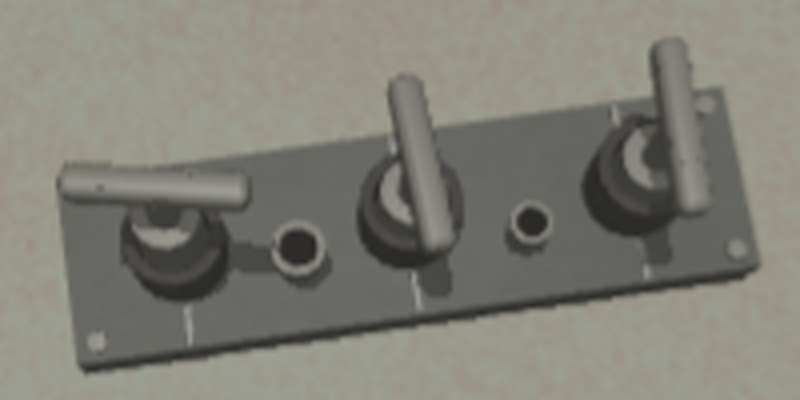

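The crop shows the steel key at crop (155,190) = top (208,167). It is the tall one, with its bar perpendicular to the pale line at crop (188,325), and the other two bars run along their lines. Its centre is about (0.586, 0.0865) with bar yaw 84°. The slot yaw is about 6°, from both the collar line and the mean of the spares, so the turn needed is about −78°. The tool's y axis is now at yaw 72°, so it has to go to −6° first.

carry_out --increments '[{"slide": [0.027,-0.031,0],"rotation": [0,0,-5.2],"jaw": 0.06},{"slide": [0.054,-0.062,0],"rotation": [0,0,-10.4],"jaw": 0.06},{"slide": [0.082,-0.092,0],"rotation": [0,0,-15.6],"jaw": 0.06},{"slide": [0.109,-0.123,0],"rotation": [0,0,-20.8],"jaw": 0.06},{"slide": [0.136,-0.153,0],"rotation": [0,0,-26],"jaw": 0.06}]' --squeeze 10

```text
clock: 0.6
tool_pos: [0.3147, 0.3922, 0.2306]
tool_rot: [0.376, 0.926, -0.0, -0.0]
contact_force: [-0.6, 0.4, -0.7]
finger_gap: 0.66
gripper_force: 0.0
```

carry_out --increments '[{"slide": [0.027,-0.031,0],"rotation": [0,0,-5.2],"jaw": 0.06},{"slide": [0.054,-0.062,0],"rotation": [0,0,-10.4],"jaw": 0.06},{"slide": [0.082,-0.092,0],"rotation": [0,0,-15.6],"jaw": 0.06},{"slide": [0.109,-0.123,0],"rotation": [0,0,-20.8],"jaw": 0.06},{"slide": [0.136,-0.153,0],"rotation": [0,0,-26],"jaw": 0.06}]'

```text
clock: 1.1
tool_pos: [0.4507, 0.2392, 0.2307]
tool_rot: [0.575, 0.818, -0.0, -0.0]
contact_force: [0.5, 1.8, -0.1]
finger_gap: 0.657
gripper_force: 0.0
```

carry_out --increments '[{"slide": [0.027,-0.031,0],"rotation": [0,0,-5.2],"jaw": 0.06},{"slide": [0.054,-0.062,0],"rotation": [0,0,-10.4],"jaw": 0.06},{"slide": [0.082,-0.092,0],"rotation": [0,0,-15.6],"jaw": 0.06},{"slide": [0.136,-0.153,0],"rotation": [0,0,-26],"jaw": 0.06},{"slide": [0.136,-0.153,0],"rotation": [0,0,-26],"jaw": 0.06}]'

```text
clock: 1.6
tool_pos: [0.5876, 0.0852, 0.2304]
tool_rot: [0.745, 0.667, -0.0, 0.0]
contact_force: [-0.1, 0.5, -0.5]
finger_gap: 0.659
gripper_force: 0.0
```

carry_out --increments '[{"slide": [-0.001,0.001,-0.025],"rotation": [0,0,0.5],"jaw": 0.06},{"slide": [-0.001,0.001,-0.05],"rotation": [0,0,0.5],"jaw": 0.06},{"slide": [-0.001,0.001,-0.068],"rotation": [0,0,0.5],"jaw": 0.06},{"slide": [-0.001,0.001,-0.075],"rotation": [0,0,0.5],"jaw": 0.06},{"slide": [-0.001,0.001,-0.075],"rotation": [0,0,0.5],"jaw": 0.06}]'

```text
clock: 2.1
tool_pos: [0.5844, 0.0887, 0.1549]
tool_rot: [0.74, 0.672, -0.001, -0.001]
contact_force: [0.5, -0.6, -0.2]
finger_gap: 0.66
gripper_force: 0.0
```

carry_out --increments '[{"slide": [0,0,0],"rotation": [0,0,0],"jaw": 0.0},{"slide": [0,0,0],"rotation": [0,0,0],"jaw": 0.0},{"slide": [0,0,0],"rotation": [0,0,0],"jaw": 0.0},{"slide": [0,0,0],"rotation": [0,0,0],"jaw": 0.0},{"slide": [0,0,0],"rotation": [0,0,0],"jaw": 0.0}]' --squeeze 12

```text
clock: 2.6
tool_pos: [0.5852, 0.0888, 0.1564]
tool_rot: [0.74, 0.672, 0.0, 0.0]
contact_force: [-0.1, 0.5, -0.1]
finger_gap: 0.253
gripper_force: 0.0
```

carry_out --increments '[{"slide": [0,0,0],"rotation": [0,0,0],"jaw": 0.0},{"slide": [0,0,0],"rotation": [0,0,0],"jaw": 0.0},{"slide": [0,0,0],"rotation": [0,0,0],"jaw": 0.0},{"slide": [0,0,0],"rotation": [0,0,0],"jaw": 0.0},{"slide": [0,0,0],"rotation": [0,0,0],"jaw": 0.0}]'

```text
clock: 3.1
tool_pos: [0.5852, 0.0888, 0.1562]
tool_rot: [0.74, 0.672, 0.0, 0.0]
contact_force: [0.4, 0.4, 2.0]
finger_gap: 0.171
gripper_force: 12.0
```

carry_out --increments '[{"slide": [0,0,0],"rotation": [0,0,-6],"jaw": 0.0},{"slide": [0,0,0],"rotation": [0,0,-12],"jaw": 0.0},{"slide": [0.001,-0.001,0],"rotation": [0,0,-18],"jaw": 0.0},{"slide": [0.001,-0.001,0],"rotation": [0,0,-24],"jaw": 0.0},{"slide": [0.001,-0.001,0],"rotation": [0,0,-30],"jaw": 0.0}]'

```text
clock: 3.6
tool_pos: [0.5862, 0.0877, 0.1561]
tool_rot: [0.89, 0.456, 0.0, 0.0]
contact_force: [0.4, 0.2, 2.4]
finger_gap: 0.176
gripper_force: 12.0
```

carry_out --increments '[{"slide": [0,0,0],"rotation": [0,0,-6],"jaw": 0.0},{"slide": [0,0,0],"rotation": [0,0,-12],"jaw": 0.0},{"slide": [0.001,-0.001,0],"rotation": [0,0,-18],"jaw": 0.0},{"slide": [0.001,-0.001,0],"rotation": [0,0,-24],"jaw": 0.0},{"slide": [0.001,-0.001,0],"rotation": [0,0,-30],"jaw": 0.0}]'

```text
clock: 4.1
tool_pos: [0.5875, 0.0867, 0.1561]
tool_rot: [0.978, 0.21, 0.001, 0.0]
contact_force: [1.8, -0.0, 0.9]
finger_gap: 0.177
gripper_force: 12.0
```

carry_out --increments '[{"slide": [0,0,0],"rotation": [0,0,-5],"jaw": 0.0},{"slide": [0,0,0],"rotation": [0,0,-10],"jaw": 0.0},{"slide": [0,0,0],"rotation": [0,0,-14],"jaw": 0.0},{"slide": [0,0,0],"rotation": [0,0,-18],"jaw": 0.0},{"slide": [0,0,0],"rotation": [0,0,-18],"jaw": 0.0}]'

```text
clock: 4.6
tool_pos: [0.5864, 0.0867, 0.1552]
tool_rot: [0.998, 0.056, -0.001, 0.0]
contact_force: [-0.0, -0.2, -2.6]
finger_gap: 0.178
gripper_force: 12.0
```

carry_out --increments '[{"slide": [0,0,-0.002],"rotation": [0,0,0],"jaw": 0.0},{"slide": [0,0,-0.004],"rotation": [0,0,0],"jaw": 0.0},{"slide": [0,0,-0.006],"rotation": [0,0,0],"jaw": 0.0},{"slide": [0,0,-0.008],"rotation": [0,0,0],"jaw": 0.0},{"slide": [0,0,-0.008],"rotation": [0,0,0],"jaw": 0.0}]'

```text
clock: 5.1
tool_pos: [0.5868, 0.0867, 0.1475]
tool_rot: [0.998, 0.056, -0.0, 0.0]
contact_force: [0.1, -0.3, -2.4]
finger_gap: 0.173
gripper_force: 12.0
```

The wrist now carries the key's weight (about −2.5 N) with no resistance, so the blade is entering the slot. I'll keep lowering.

carry_out --increments '[{"slide": [0,0,-0.003],"rotation": [0,0,0],"jaw": 0.0},{"slide": [0,0,-0.006],"rotation": [0,0,0],"jaw": 0.0},{"slide": [0,0,-0.009],"rotation": [0,0,0],"jaw": 0.0},{"slide": [0,0,-0.012],"rotation": [0,0,0],"jaw": 0.0},{"slide": [0,0,-0.013],"rotation": [0,0,0],"jaw": 0.0}]'

```text
clock: 5.6
tool_pos: [0.5868, 0.0867, 0.1344]
tool_rot: [0.998, 0.056, -0.0, 0.0]
contact_force: [0.5, -0.7, -2.5]
finger_gap: 0.173
gripper_force: 12.0
```

```bash
python3 - <<'E'
from h import *
for n in("scene","top"):
    d=get_image(n);P=cloud(d)
    m=(np.hypot(P[...,0]-.587,P[...,1]-.0865)<.06)&(P[...,2]>.12)&(P[...,2]<.15)
    Q=P[m];print(n,len(Q),np.percentile(Q[:,2],[50,80,95]).round(3))
d=get_image("scene");cv2.imwrite("pics/s1.png",cv2.resize(d["image"][90:330,120:400],(700,600)))
E
```

```text
scene 517 [0.143 0.146 0.147]Traceback (most recent call last):
  File "<stdin>", line 5, in <module>
    return _quantile_unchecked(
        a, q, axis, out, overwrite_input, method, keepdims, weights)
    return _ureduce(a,
                    func=_quantile_ureduce_func,
    ...<5 lines>...
                    overwrite_input=overwrite_input,
                    method=method)
    r = func(a, **kwargs)
    result = _quantile(arr,
                       quantiles=q,
    ...<2 lines>...
                       out=out,
                       weights=wgt)
    slices_having_nans = np.isnan(arr[-1, ...])
                                  ~~~^^^^^^^^^
IndexError: index -1 is out of bounds for axis 0 with size 0
```

The bar top is near 0.147 m, the same as the spares, and the key still hangs in the grip, about a millimetre from home. I'll open gently, so it drops the rest, and retreat upward.

carry_out --increments '[{"slide": [0,0,-0.001],"rotation": [0,0,0],"jaw": 0.0},{"slide": [0,0,-0.001],"rotation": [0,0,0],"jaw": 0.03},{"slide": [0,0,-0.001],"rotation": [0,0,0],"jaw": 0.05},{"slide": [0,0,-0.001],"rotation": [0,0,0],"jaw": 0.05},{"slide": [0,0,-0.001],"rotation": [0,0,0],"jaw": 0.05}]'

```text
clock: 6.2
tool_pos: [0.5872, 0.0868, 0.1343]
tool_rot: [0.998, 0.056, 0.0, 0.0]
contact_force: [0.7, -1.8, -0.2]
finger_gap: 0.491
gripper_force: 0.0
```

carry_out --increments '[{"slide": [0,0,0],"rotation": [0,0,0],"jaw": 0.05},{"slide": [0,0,0.01],"rotation": [0,0,0],"jaw": 0.05},{"slide": [0,0,0.03],"rotation": [0,0,0],"jaw": 0.05},{"slide": [0,0,0.06],"rotation": [0,0,0],"jaw": 0.05},{"slide": [0,0,0.1],"rotation": [0,0,0],"jaw": 0.05}]'

```text
clock: 6.7
tool_pos: [0.5861, 0.0866, 0.2342]
tool_rot: [0.998, 0.056, -0.002, 0.0]
contact_force: [0.9, 0.0, 0.5]
finger_gap: 0.549
gripper_force: 0.0
```

carry_out --increments '[{"slide": [-0.04,0.02,0.01],"rotation": [0,0,0],"jaw": 0.05},{"slide": [-0.08,0.06,0.01],"rotation": [0,0,0],"jaw": 0.05},{"slide": [-0.11,0.1,0.01],"rotation": [0,0,0],"jaw": 0.05},{"slide": [-0.14,0.14,0.01],"rotation": [0,0,0],"jaw": 0.05},{"slide": [-0.14,0.14,0.01],"rotation": [0,0,0],"jaw": 0.05}]'

```text
clock: 7.2
tool_pos: [0.4441, 0.2299, 0.2452]
tool_rot: [0.998, 0.059, 0.0, -0.001]
contact_force: [0.7, -0.2, 0.8]
finger_gap: 0.547
gripper_force: 0.0
```

```bash
python3 - <<'E'
from h import *
for n in("scene","top"):
    d=get_image(n);P=cloud(d)
    for c in((.586,.0865),(.598,-.033),(.610,-.152)):
        m=(np.hypot(P[...,0]-c[0],P[...,1]-c[1])<.055)&(P[...,2]>.136)&(P[...,2]<.18)
        Q=P[m]
        if len(Q)<30: print(n,c,"hidden");continue
        r=cv2.minAreaRect(Q[:,:2].astype(np.float32));e=np.linalg.svd(Q[:,:2]-Q[:,:2].mean(0),full_matrices=False)[2][0]
        print(n,len(Q),np.round(r[0],4),np.round(r[1],3),"yaw",round(np.degrees(np.arctan2(e[1],e[0]))%180,1),"z95",np.percentile(Q[:,2],95).round(4))
    if n=="scene":cv2.imwrite("pics/s2.png",cv2.resize(d["image"][90:330,120:400],(700,600)))
print(sensors.state()["clock"])
E
```

```text
scene 530 [0.5879 0.0847] [0.083 0.015] yaw 6.9 z95 0.1465
scene 589 [ 0.5995 -0.0329] [0.083 0.016] yaw 9.0 z95 0.1464
scene 661 [ 0.6109 -0.1527] [0.084 0.016] yaw 3.6 z95 0.1462
top 394 [0.5858 0.0856] [0.083 0.016] yaw 6.3 z95 0.1451
top 392 [ 0.5977 -0.0325] [0.084 0.016] yaw 8.7 z95 0.145
top 398 [ 0.61   -0.1509] [0.083 0.016] yaw 3.5 z95 0.1451
7.3
```

View pics/s2.png

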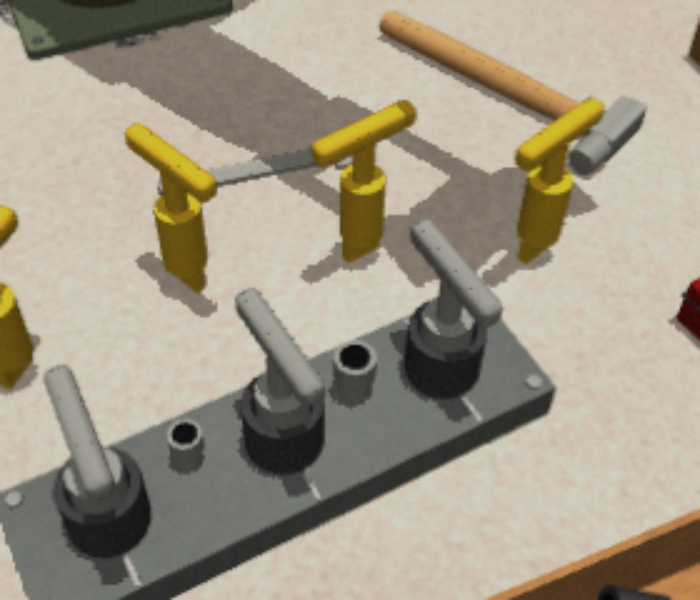

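The picture shows all three steel bars (crop (455,270), (280,345) and (80,430)) at the same height and in line with their slot lines. The turned key sits at yaw 6.5°, the spares haven't moved, and the gripper is clear.

```bash
python3 -c "
from cell import finish_job
print(finish_job())"
```

```text
the job is handed in; nothing more can be done
None
```

I turned the high key about 78° into line with its slot; it dropped fully home and I released it. The other two keys did not move measurably, and I handed the job in at about 7.3 s (the hand-in returned no verdict).

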